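# Seat the keyed burr carrier of a coffee grinder and hold it down

### The arm

A 6-joint arm with a two-finger parallel gripper is mounted at the origin on the work surface. World frame = base frame: x ahead of the robot, y to its left, z up, the work surface at z = 0. Lengths are in m, angles in rad, forces in N, time in s.
With the tool pointing down it reaches from about 0.3 to 0.85 m from the base axis. Payload 5.4 kg.
Tool frame: the origin (TCP) lies midway between the tips of the shut fingers; the grasp point (between the pads) lies 19 mm behind it; z points along the fingers, y is the direction in which the jaws open and shut (so a half turn about z gives the same grasp; the last joint's range is limited). The gripper opens to 85 mm and grips with 20 to 120 N. Pads are 22 mm wide; open, the fingers measure 114 mm over their backs; the gripper's body (76 mm by 85 mm) begins 54 mm behind the grasp point. The pads swing forward as they close: fully open they stand 13 mm farther back than shut.
Start: joints at [1.025, 0.158, 1.597, -0, 1.386, -0.21], TCP at [0.189, 0.543, 0.231] pointing down, gripper open.
Joint ranges: [-2.91, 2.91], [-0.94, 2.29], [0.18, 2.7], [-1.29, 4.43], [0.17, 2.64], [-3, 3]. Speed limits (rad/s): [2.57, 2.57, 3.14, 3.14, 3.14, 3.14].

### API

Orientations are given as a unit quaternion [w, x, y, z].
In Python, from plant import monitor, eyes, ticket, finder gives the robot as it stands. The module is installed in compiled form; this text tells all that it offers.
- The arm moves only by the tool move_arm, never from a script. Its argument "deltas" is a list of rows, each a list of 6 numbers: the shift along the tool's x, y, z in mm, then the turn, a rotation vector about the tool's x, y, z in degrees. In form: [[x, y, z, wx, wy, wz], ...]. A call has 1 to 10 rows; each row shifts and turns the commanded pose from where the row before left it, along the tool's axes as they then stand; what a row does not reach is not made up. A row lasts 1/8 s, in which the tool goes at most 62.5 mm and 10.7 degrees, less where a joint would pass 70% of its speed; a pose out of reach is approached as far as the arm can. A call with a gripper value outside its range is refused whole. "hand" is the opening, from 0 (shut) to 1 (fully open), set as the call begins (left out, the last holds). The fingers move at their own pace and stop on an object; the grip force is fixed at half the most. Time passes only in rows, so rows that do not move let the fingers close. It gives the time, the measured TCP pose, the force and the opening at its end, in the units of the state.
- monitor.observe(): the state, without advancing time (a new reading comes with each control period).
- eyes.camera(name): name is "scene" or "top"; returns the picture (420x560x3 uint8, red, green, blue); there is no depth.
- eyes.get_calibration(name): a dict with "fov_y" (degrees; the focal length in pixels is half the picture's height over the tangent of half this angle, whatever the lens; pixels are square), "cx", "cy" (the principal point, pixels), "dist" ([k1, k2, p1, p2, k3] as OpenCV has them; the pictures are not rectified), "pose" (4x4, takes a point from camera to world coordinates). Camera axes: x right, y up, looking along -z (the intrinsics and any distortion apply to the point x, -y, -z); pixel columns grow to the right and rows downward; lengths in m; the calibration is good to about 2 mm. A picture is of the moment at which its call begins. get_calibration takes no time and is no camera call.
- ticket.sign_off(): hands the job in, once; it reports no verdict.
Trained networks look in the newest picture that a camera, given by its name, has taken for a name from the list of things; names that differ only in an ending like _2 or _b are one class to them, and where a whole thing is asked for, a point or a joint stands for the part that bears it (a point fixed in the world has none). Each returns a list of dicts, best first, with "confidence" (0 to 1); they miss things now and then, are a little off and sometimes report something else, mostly with a low value. They report only what shows in the picture. A call takes as long as a camera call.
- finder.find_in(name, camera): "pixel" ([row, column] in pixels, amid what is visible of it).
- finder.trace(name, camera): "mask" (420x560 bool, what is visible of it) and "pixel" ([row, column] in pixels, amid what is visible of it).
The state is a dict: "t": time; "qpos": joint angles; "qvel": joint speeds; "joint_torque": joint torques, N m; "ee_pos": TCP position; "tcp_rot": TCP orientation; "contact_force": force on the tool from outside, world axes, zero at the start; "wrist_torque": the same for the moment, N m; "width": finger opening in m.
Only numpy, scipy, OpenCV 4.12 (cv2) and the standard library are available. Lean on these libraries where they do the work, as an engineer would, in place of code of your own. Each camera call takes 0.05 s, during which the arm holds its last target. There are 200 camera calls.

### The job

The grinding unit is open on the bench: set its knurled burr carrier into the throat and turn it, resting on the locating pins, until its hidden keyways drop over them. Then press it fully home against the springs, flange flush on the throat's rim, and finish while still holding it pressed down there, because I am about to put in the lock screw and the springs lift it if you let go. Do not ram it, and leave the screwdriver, the brass fitting and the filter basket where they lie.

Things in the scene. Friction and masses are not known exactly. Their poses are not given: they have to be found in the camera images.
- carrier_mid (a point): The burr carrier, one loose ring-shaped part of 0.2 to 0.33 kg, 54 mm tall, standing upright on the bench, knurled collar on top. This point is on its axis (z up), 25 mm above its foot, level with the underside of its aluminium flange (66 mm across, 4 mm thick). Below the flange is a dark iron skirt, above it the collar. The bore is open, 36 mm wide.
- collar_grip (a point): Centre of the carrier's black knurled collar, 56 mm across and 25 mm tall, 41.5 mm above the carrier's foot: grip it here from above. Off the keyways the carrier can be turned freely on the pins, either way; it fits in any of three positions, so at most a third of a turn is needed.
- skirt_foot (a point): Lower edge of the carrier's skirt, on its axis. The skirt is 48 mm across and 25 mm tall. Three equal keyways, 120 degrees apart, 9 mm wide, 18 mm tall and 3 mm deep, are cut into its outside from this edge up. They are hidden below the flange; nothing on the top or the collar marks where they are.
- head: The grinding unit, fixed to the bench: black gear box 112 x 100 x 52 mm, a motor lying along its +x side to 144 mm from the axis (at most 60 mm high), a round aluminium chamber 89 mm across on top, up to 100 mm, and an outlet chute on its -x side to 83 mm from the axis (76 mm high). Origin under the throat's axis on the bench; z up.
- throat_rim (a point): Centre of the throat's mouth on top of the unit, on its upright axis and level with the flat rim, 100 mm above the bench. The bore is 51 mm wide (the skirt has 1.5 mm play all round), its edge chamfered 4 mm wide and 6.5 mm deep. Off the keyways the carrier stands on the pins, flange 15 mm above the rim; keyways over the pins, it sinks on to the spring ring, flange 7 mm above the rim; fully home, 0 mm.
- pin_level (a point): On the throat's axis, 10 mm below the rim, level with the tops of three steel locating pins, 5 mm thick, 120 degrees apart, that stick 4.7 mm out of the bore's wall. Which way the pins face differs from unit to unit and is not given (the axes here do not tell). The keyways pass over them with 5 degrees of play either way.
- spring_ring (a joint): Height of the steel spring ring in the throat, m: 0 at rest, its top 18 mm below the rim; it goes down (negative) as it is pressed, -0.007 with the carrier fully home. It pushes up with about 6 N at rest and 12 N with the carrier home.
- screwdriver: Red-handled screwdriver, 170 mm long along its x (tip at +x), 26 mm thick, lying loose; leave it alone. Origin under its middle.
- fitting: Brass tee fitting with copper ends, 42 x 33 x 18 mm, loose; leave it alone. Origin under its middle.
- basket: Steel filter basket lying upside down, 67 mm across, 25 mm tall, loose; leave it alone. Origin under its centre.

How it is judged:
On the way:
1. the carrier is in the throat, standing on the pins or lower (horizontal distance between carrier_mid and throat_rim below 0.004 m and z of carrier_mid in the frame of throat_rim below 0.018 m), for 0.1 s.
At the end, for the whole second after the job is handed in: The carrier sits in the throat with its flange within 1.5 mm of the rim, centred within 3 mm and upright within 3 degrees, the spring ring pressed down at least 5 mm, still, and the gripper's fingers hold it there (over 4 N of contact) all through the last second (z of carrier_mid in the frame of throat_rim below 0.0015 m and horizontal distance between carrier_mid and throat_rim below 0.003 m and angle between carrier_mid's own z axis and vertical below 0.05 rad and value of joint spring_ring below -0.005 m and contact force between the fingers and carrier above 4 N and linear speed of carrier below 0.02 m/s); the arm keeps its last pose, push and grip.
It fails at once if the carrier is rammed against the casting (over 80 N) (contact force between carrier and head above 80 N).
It fails at once if the screwdriver is moved by more than 20 mm (distance of screwdriver from where it was at the start of the episode above 0.02 m).
It fails at once if the brass fitting is moved by more than 20 mm (distance of fitting from where it was at the start of the episode above 0.02 m).
It fails at once if the filter basket is moved by more than 20 mm (distance of basket from where it was at the start of the episode above 0.02 m).
It also fails if it takes over 58 s, if anything falls off the work surface, if the arm or the gripper's body presses on something with over 40 N, if the wrist force passes 120 N, or if a joint passes its speed limit or range.

## Working session

There is one attempt and no reset: what is moved stays moved. The work goes in short steps, Python scripts to look and compute and a tool call to move; the robot and the scene stay as the last step left them, time stands still between calls to the robot, and variables do not carry over. Pictures are saved under pics/ and viewed, about 8 in all and at most 12, crops included, and the job is handed in when it is done.

Besides the shell and the picture viewer there is one more tool, called after ">>>" as name(argument=value, ...), one argument or row to a line, values as JSON. move_arm: Moves the arm, as the interface text tells. Its arguments: {"type":"object","properties":{"deltas":{"type":"array","items":{"type":"array","items":{"type":"number"}}},"hand":{"type":"number"}},"required":["deltas"]}

```bash
mkdir -p pics
cat > h.py <<'E'
import numpy as np, cv2
from plant import monitor, eyes, ticket, finder
def K(c):
    k=eyes.get_calibration(c); f=210/np.tan(np.radians(k['fov_y'])/2)
    return np.array([[f,0,k['cx']],[0,f,k['cy']],[0,0,1.]]),np.array(k['dist'],float),np.array(k['pose'])
def ray(c,pix,z):
    M,d,P=K(c); u=cv2.undistortPoints(np.array([[[pix[1],pix[0]]]],float),M,d)[0,0]
    r=P[:3,:3]@np.array([u[0],-u[1],-1]); o=P[:3,3]; return o+r*(z-o[2])/r[2]
def proj(c,p):
    M,d,P=K(c); q=(np.atleast_2d(p)-P[:3,3])@P[:3,:3]; q=q*[1,-1,-1]
    return cv2.projectPoints(q,np.zeros(3),np.zeros(3),M,d)[0][:,0][:,::-1]
def save(n,im): cv2.imwrite('pics/'+n,im[...,::-1])
E
python3 - <<'E'
from h import *
a=eyes.camera('scene');b=eyes.camera('top')
save('a.png',a);save('b.png',b)
for c in('scene','top'):
    print(c,K(c)[2][:3,3].round(3))
    for n in('carrier_mid','collar_grip','throat_rim','head','screwdriver','fitting','basket'):
        for r in finder.find_in(n,c)[:2]:
            z={'carrier_mid':.025,'collar_grip':.0415,'throat_rim':.1,'head':.05}.get(n,.01)
            print(n,np.round(r['pixel']),round(r['confidence'],2),ray(c,r['pixel'],z).round(3))
print(monitor.observe())
E
```

```text
scene [1.147 0.023 0.464]
carrier_mid [214. 397.] 0.65 [0.509 0.208 0.025]
collar_grip [212. 402.] 0.7 [0.528 0.21  0.041]
throat_rim [201. 182.] 0.59 [ 0.601 -0.157  0.1  ]
head [202. 179.] 0.63 [ 0.528 -0.186  0.05 ]
screwdriver [186. 285.] 0.9 [ 0.398 -0.001  0.01 ]
fitting [244. 291.] 0.72 [0.588 0.016 0.01 ]
basket [285. 283.] 0.8 [0.685 0.006 0.01 ]
basket [202. 182.] 0.16 [ 0.467 -0.2    0.01 ]
top [0.416 0.015 0.983]
carrier_mid [244. 162.] 0.67 [0.523 0.213 0.025]
collar_grip [246. 159.] 0.7 [0.518 0.216 0.041]
throat_rim [260. 383.] 0.73 [ 0.491 -0.179  0.1  ]
head [257. 380.] 0.66 [ 0.501 -0.184  0.05 ]
fitting [216. 274.] 0.84 [0.582 0.008 0.01 ]
basket [166. 273.] 0.83 [0.678 0.01  0.01 ]
{'t': 0.8, 'qpos': array([ 1.02491492e+00,  1.58342049e-01,  1.59695651e+00, -1.64471704e-05,
        1.38622151e+00, -2.10110254e-01]), 'qvel': array([-1.02338155e-03, -7.21684849e-04,  1.85247196e-05,  1.98205401e-03,
       -1.50728096e-03,  3.77659963e-04]), 'joint_torque': array([ 4.72426982e-04, -3.96001804e+01, -3.31678891e+01, -3.70262032e-04,
        7.52255182e-04, -8.93523037e-06]), 'ee_pos': array([0.18949075, 0.54287854, 0.23135354]), 'tcp_rot': array([2.09073177e-05, 1.67096543e-01, 9.85940538e-01, 3.07469731e-05]), 'contact_force': array([-0.56384873, -0.66645596,  0.36062834]), 'wrist_torque': array([-0.09308308,  0.00500473, -0.04425262]), 'width': 0.08519641864069548}
```

Run:
```python
import cv2
a=cv2.imread('pics/b.png')
l=cv2.resize(a[195:295,100:220],None,fx=5,fy=5,interpolation=2);r=cv2.resize(a[195:325,310:460],None,fx=5,fy=5,interpolation=2)
cv2.imwrite('pics/b1.png',l);cv2.imwrite('pics/b2.png',r[:600])
```

```text
(no output)
```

View pics/b.png

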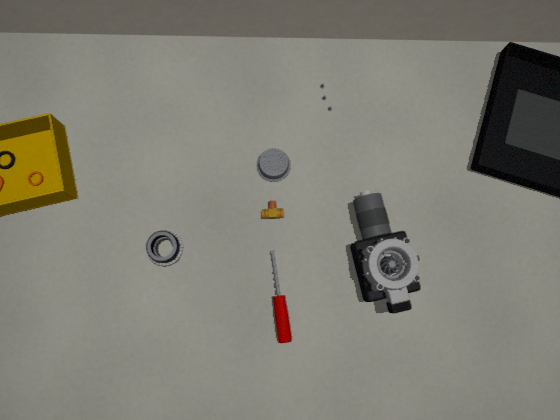

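View pics/a.png

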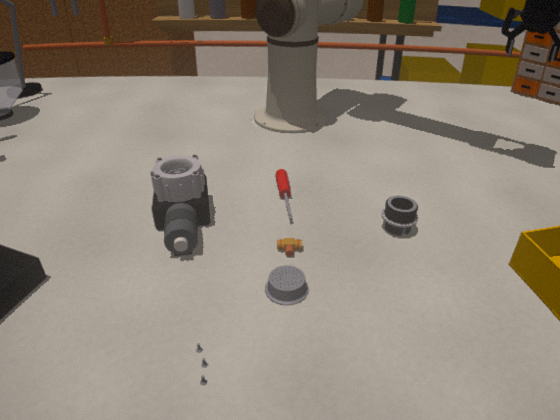

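View pics/b1.png

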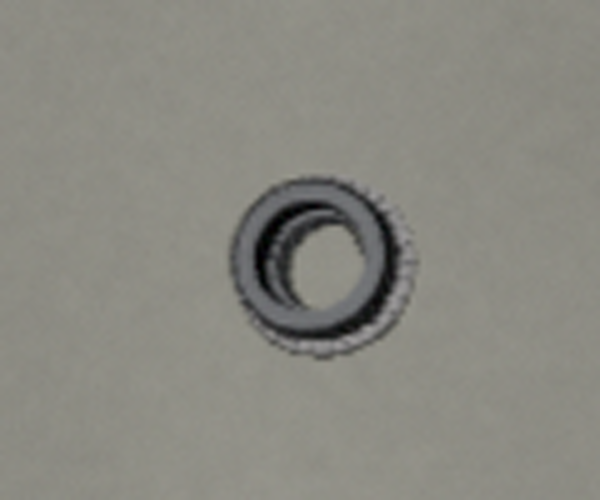

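View pics/b2.png

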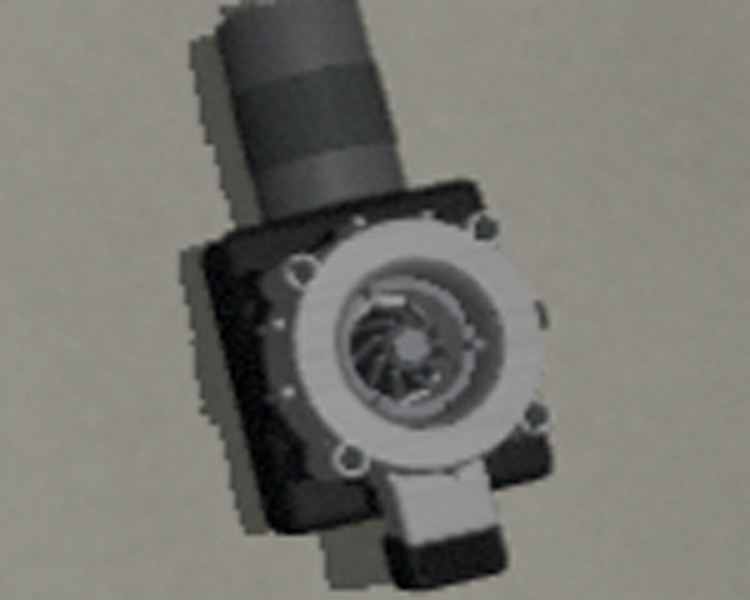

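Four pictures viewed. In the top view the carrier's collar is near (row 246, col 162) and the throat rim near (264, 394). The pins show inside the throat, and the screwdriver, fitting and basket lie between the two. Next I'll refine both centres by fitting circles in both cameras.

```bash
cat >> h.py <<'E'
from scipy.optimize import minimize
def fit(c,im,circles,xy):
    g=cv2.cvtColor(im,cv2.COLOR_RGB2GRAY).astype(np.float32)
    g=cv2.GaussianBlur(g,(0,0),1.0); t=np.linspace(0,2*np.pi,120,endpoint=False)
    def S(p,z,r):
        q=proj(c,np.c_[p[0]+r*np.cos(t),p[1]+r*np.sin(t),0*t+z]).astype(np.float32)
        return cv2.remap(g,q[:,1].copy(),q[:,0].copy(),cv2.INTER_LINEAR)[:,0]
    def cost(p): return -sum(s*np.mean(np.clip(S(p,z,r-.0015)-S(p,z,r+.0015),-30,30)) for z,r,s in circles)
    best=min((cost((xy[0]+a,xy[1]+b)),xy[0]+a,xy[1]+b) for a in np.arange(-.012,.0121,.002) for b in np.arange(-.012,.0121,.002))
    m=minimize(cost,best[1:],method='Nelder-Mead',options=dict(initial_simplex=np.array([best[1:]]*3)+[[0,0],[.0015,0],[0,.0015]]))
    return m.x.round(4),round(-m.fun,1)
E
python3 - <<'E'
from h import *
p=lambda r,c,z:ray('top',(r,c),z)[:2]
print('manual',p(246.2,162.2,.054),p(263.6,394.2,.1))
for c,f in(('top','b'),('scene','a')):
    im=cv2.imread(f'pics/{f}.png')[...,::-1].copy()
    C=fit(c,im,[(.054,.027,1),(.054,.018,1)],p(246.2,162.2,.054))
    T=fit(c,im,[(.1,.0445,1),(.1,.0295,-1)],p(263.6,394.2,.1))
    print(c,C,T)
s=monitor.observe(); from scipy.spatial.transform import Rotation as R
w=s['tcp_rot'];print(R.from_quat([*w[1:],w[0]]).as_matrix().round(3))
E
```

```text
manual [0.51653052 0.20712187] [ 0.48567684 -0.19849783]
top (array([0.5161, 0.2074]), np.float64(10.0)) (array([ 0.4872, -0.1972]), np.float64(47.1))Traceback (most recent call last):
  File "<stdin>", line 7, in <module>
  File "h.py", line 21, in fit
    best=min((cost((xy[0]+a,xy[1]+b)),xy[0]+a,xy[1]+b) for a in np.arange(-.012,.0121,.002) for b in np.arange(-.012,.0121,.002))
  File "h.py", line 21, in <genexpr>
    best=min((cost((xy[0]+a,xy[1]+b)),xy[0]+a,xy[1]+b) for a in np.arange(-.012,.0121,.002) for b in np.arange(-.012,.0121,.002))
              ~~~~^^^^^^^^^^^^^^^^^^^
  File "h.py", line 20, in cost
    def cost(p): return -sum(s*np.mean(np.clip(S(p,z,r-.0015)-S(p,z,r+.0015),-30,30)) for z,r,s in circles)
                         ~~~^^^^^^^^^^^^^^^^^^^^^^^^^^^^^^^^^^^^^^^^^^^^^^^^^^^^^^^^^^^^^^^^^^^^^^^^^^^^^^^
  File "h.py", line 20, in <genexpr>
    def cost(p): return -sum(s*np.mean(np.clip(S(p,z,r-.0015)-S(p,z,r+.0015),-30,30)) for z,r,s in circles)
                                                              ~^^^^^^^^^^^^^
  File "h.py", line 18, in S
    q=proj(c,np.c_[p[0]+r*np.cos(t),p[1]+r*np.sin(t),0*t+z]).astype(np.float32)
      ~~~~^^^^^^^^^^^^^^^^^^^^^^^^^^^^^^^^^^^^^^^^^^^^^^^^^^
  File "h.py", line 10, in proj
    M,d,P=K(c); q=(np.atleast_2d(p)-P[:3,3])@P[:3,:3]; q=q*[1,-1,-1]
          ~^^^
  File "h.py", line 4, in K
    k=eyes.get_calibration(c); f=210/np.tan(np.radians(k['fov_y'])/2)
ValueError: time passes only in moves, steps and waits
```

```bash
sed -i '2i import functools\n@functools.lru_cache' h.py
python3 - <<'E'
from h import *
p=lambda r,c,z:ray('top',(r,c),z)[:2]
for c,f in(('top','b'),('scene','a')):
    im=cv2.imread(f'pics/{f}.png')[...,::-1].copy()
    c0=np.array([.5161,.2074]);t0=np.array([.487,-.1972])
    print(c,fit(c,im,[(.054,.027,1),(.054,.018,1)],c0),fit(c,im,[(.054,.018,1)],c0),'T',*[fit(c,im,x,t0) for x in ([(.1,.0445,1),(.1,.0295,-1)],[(.1,.0445,1)],[(.1,.0295,-1)])])
    if c=='top':
        v=cv2.resize(im[...,::-1][195:315,310:460],None,fx=5,fy=5,interpolation=2)
        for (xy,r,z) in((t0,.0445,.1),(t0,.0295,.1)):
            t=np.linspace(0,6.283,80);q=proj(c,np.c_[xy[0]+r*np.cos(t),xy[1]+r*np.sin(t),0*t+z])
            for a in (q-[195,310]+.5)*5: cv2.circle(v,(int(a[1]),int(a[0])),1,(0,0,255),-1)
        cv2.imwrite('pics/ov.png',v)
s=monitor.observe(); from scipy.spatial.transform import Rotation as R
w=s['tcp_rot'];print(R.from_quat([*w[1:],w[0]]).as_matrix().round(3))
E
```

```text
Traceback (most recent call last):
  File "h.py", line 4
    from plant import monitor, eyes, ticket, finder
    ^^^^
SyntaxError: invalid syntax
```

```bash
sed -i '3d' h.py; sed -i 's/^def K/@functools.lru_cache\ndef K/' h.py
python3 - <<'E'
from h import *
p=lambda r,c,z:ray('top',(r,c),z)[:2]
for c,f in(('top','b'),('scene','a')):
    im=cv2.imread(f'pics/{f}.png')[...,::-1].copy()
    c0=np.array([.5161,.2074]);t0=np.array([.487,-.1972])
    print(c,fit(c,im,[(.054,.027,1),(.054,.018,1)],c0),fit(c,im,[(.054,.018,1)],c0),'T',*[fit(c,im,x,t0) for x in ([(.1,.0445,1),(.1,.0295,-1)],[(.1,.0445,1)],[(.1,.0295,-1)])])
    if c=='top':
        v=cv2.resize(im[...,::-1][195:315,310:460],None,fx=5,fy=5,interpolation=2)
        for (xy,r,z) in((t0,.0445,.1),(t0,.0295,.1)):
            t=np.linspace(0,6.283,80);q=proj(c,np.c_[xy[0]+r*np.cos(t),xy[1]+r*np.sin(t),0*t+z])
            for a in (q-[195,310]+.5)*5: cv2.circle(v,(int(a[1]),int(a[0])),1,(0,0,255),-1)
        cv2.imwrite('pics/ov.png',v)
s=monitor.observe(); from scipy.spatial.transform import Rotation as R
w=s['tcp_rot'];print(R.from_quat([*w[1:],w[0]]).as_matrix().round(3))
E
```

```text
top (array([0.5161, 0.2074]), np.float64(10.1)) (array([0.5122, 0.1989]), np.float64(19.1)) T (array([ 0.4872, -0.1972]), np.float64(47.1)) (array([ 0.4879, -0.1972]), np.float64(19.1)) (array([ 0.4865, -0.1971]), np.float64(28.8))
scene (array([0.5285, 0.2008]), np.float64(-6.0)) (array([0.526 , 0.2021]), np.float64(3.6)) T (array([ 0.4853, -0.1957]), np.float64(24.9)) (array([ 0.4836, -0.1969]), np.float64(7.1)) (array([ 0.4862, -0.1952]), np.float64(18.6))
[[-0.944  0.329  0.   ]
 [ 0.329  0.944  0.   ]
 [-0.     0.    -1.   ]]
```

View pics/ov.png

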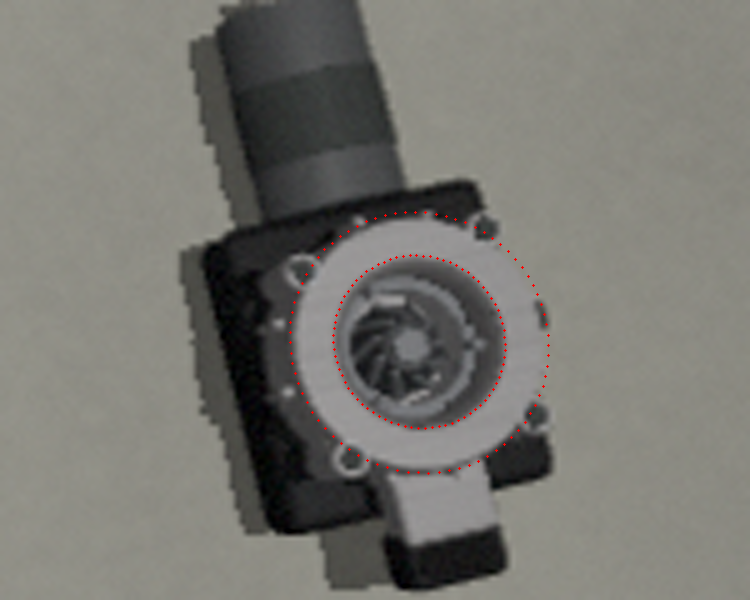

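Five pictures viewed. The overlay circles sit on the rim to within about 1 mm, giving a throat at (0.4864, -0.1968) and a carrier at (0.516, 0.207). Now I'll move above the carrier.

>>> move_arm(
  deltas=[
    [-52,-26,0,0,0,0],
    [-52,-26,0,0,0,0],
    [-52,-26,0,0,0,0],
    [-52,-26,10,0,0,0],
    [-52,-26,20,0,0,0],
    [-52,-26,20,0,0,0],
    [-52,-26,20,0,0,0],
    [-55,-27,20,0,0,0],
    [0,0,20,0,0,0],
    [0,0,0,0,0,0],
  ],
  hand=1,
)

```text
t: 2.05
ee_pos: [0.5137, 0.208, 0.1201]
tcp_rot: [-0.002, 0.168, 0.986, -0.001]
contact_force: [0.1, 0.0, 0.3]
width: 0.0851
```

```bash
cat > st.py <<'E'
from plant import monitor
from scipy.spatial.transform import Rotation as R
import numpy as np,sys
s=monitor.observe();w=s['tcp_rot'];M=R.from_quat([*w[1:],w[0]]).as_matrix()
print(s['t'],s['qpos'].round(3),s['ee_pos'].round(4),s['contact_force'].round(1),s['wrist_torque'].round(2),round(s['width'],4));print(M.round(3).tolist())
if len(sys.argv)>1: print('tool delta mm',(M.T@(np.array([float(a) for a in sys.argv[1:4]])-s['ee_pos'])*1e3).round(1))
E
python3 st.py .516 .2074 .029
```

```text
2.05 [ 0.167  0.221  1.756  0.     1.169 -1.067] [0.5137 0.208  0.1201] [0.1 0.  0.3] [-0.02 -0.   -0.02] 0.0851
[[-0.944, 0.331, -0.004], [0.331, 0.944, -0.001], [0.004, -0.002, -1.0]]
tool delta mm [-2.7  0.3 91.1]
```

>>> move_arm(
  deltas=[
    [-2.7,0.3,20,0,0,0],
    [0,0,30,0,0,0],
    [0,0,20,0,0,0],
    [0,0,15,0,0,0],
    [0,0,6,0,0,0],
    [0,0,0,0,0,0],
  ],
)

```text
t: 2.8
ee_pos: [0.5177, 0.2084, 0.0313]
tcp_rot: [0.0, 0.167, 0.986, 0.0]
contact_force: [0.8, -0.3, 0.0]
width: 0.0853
```

>>> move_arm(
  deltas=[
    [0,0,0,0,0,0],
    [0,0,0,0,0,0],
    [0,0,0,0,0,0],
    [0,0,0,0,0,0],
    [0,0,0,0,0,0],
    [0,0,0,0,0,0],
  ],
  hand=0,
)

```text
t: 3.55
ee_pos: [0.5187, 0.2084, 0.0323]
tcp_rot: [0.001, 0.167, 0.986, 0.0]
contact_force: [-0.3, -0.8, 5.8]
width: 0.0539
```

```bash
python3 st.py .516 .2074 .029
```

```text
3.55 [ 0.166  0.358  1.786 -0.     0.995 -1.069] [0.5187 0.2084 0.0323] [-0.3 -0.8  5.8] [-0.1   0.21 -0.  ] 0.0539
[[-0.944, 0.329, 0.002], [0.329, 0.944, 0.0], [-0.002, 0.001, -1.0]]
tool delta mm [ 2.2 -1.8  3.3]
```

>>> move_arm(
  deltas=[
    [0,0,0,0,0,0],
    [0,0,-3,0,0,0],
    [2,0,-1,0,0,0],
    [0,0,0,0,0,0],
  ],
  hand=1,
)

```text
t: 4.05
ee_pos: [0.5155, 0.2089, 0.0349]
tcp_rot: [-0.0, 0.167, 0.986, -0.0]
contact_force: [0.4, 0.4, 0.2]
width: 0.0853
```

>>> move_arm(
  deltas=[
    [0,0,0,0,0,10],
    [0,0,0,0,0,10],
    [0,0,0,0,0,10],
    [0,0,0,0,0,10],
    [0,0,0,0,0,10],
    [0,0,0,0,0,10],
    [0,0,0,0,0,10],
    [0,0,0,0,0,10],
    [0,0,0,0,0,10],
    [0,0,0,0,0,0],
  ],
)

```text
t: 5.3
ee_pos: [0.5156, 0.2088, 0.0348]
tcp_rot: [-0.0, 0.815, 0.58, -0.0]
contact_force: [0.5, 0.8, 0.5]
width: 0.0855
```

>>> move_arm(
  deltas=[
    [0,0,0,0,0,0],
    [0,0,0,0,0,0],
    [0,0,0,0,0,0],
    [0,0,0,0,0,0],
    [0,0,0,0,0,0],
    [0,0,0,0,0,0],
  ],
  hand=0,
)

```text
t: 6.05
ee_pos: [0.5162, 0.2089, 0.0355]
tcp_rot: [0.0, 0.815, 0.579, 0.001]
contact_force: [1.2, -0.1, 6.4]
width: 0.0534
```

```bash
python3 st.py .516 .2074 .029
```

```text
6.05 [ 0.168  0.349  1.791 -0.     1.001  0.503] [0.5162 0.2089 0.0355] [ 1.2 -0.1  6.4] [ 0.03 -0.    0.08] 0.0534
[[0.329, 0.944, 0.001], [0.944, -0.329, 0.0], [0.001, 0.001, -1.0]]
tool delta mm [-1.5  0.3  6.5]
```

>>> move_arm(
  deltas=[
    [0,0,-5,0,0,0],
    [0,0,-15,0,0,0],
    [0,0,-30,0,0,0],
    [0,0,-35,0,0,0],
    [0,0,-35,0,0,0],
    [0,0,-30,0,0,0],
    [0,0,-15,0,0,0],
    [0,0,0,0,0,0],
  ],
)

```text
t: 7.05
ee_pos: [0.516, 0.2089, 0.2007]
tcp_rot: [0.0, 0.815, 0.579, 0.001]
contact_force: [-0.2, -0.4, -2.8]
width: 0.0534
```

>>> move_arm(
  deltas=[
    [-20,5,0,0,0,0],
    [-40,11,0,0,0,0],
    [-48,13,0,0,0,0],
    [-50,13,0,0,0,0],
    [-50,13,0,0,0,0],
    [-50,14,0,0,0,0],
    [-50,14,0,0,0,0],
    [-45,12,0,0,0,0],
    [-30,8,0,0,0,0],
    [-9,2,0,0,0,0],
  ],
)

```text
t: 8.3
ee_pos: [0.4839, -0.1976, 0.1983]
tcp_rot: [-0.001, 0.816, 0.578, -0.001]
contact_force: [0.4, -0.0, -1.7]
width: 0.0535
```

>>> move_arm(
  deltas=[
    [0,0,0,0,0,0],
    [0,0,0,0,0,0],
  ],
)

```text
t: 8.55
ee_pos: [0.4854, -0.1947, 0.1994]
tcp_rot: [-0.001, 0.815, 0.579, -0.0]
contact_force: [0.4, 1.0, -1.6]
width: 0.0536
```

```bash
python3 st.py .4864 -.1968 .15
python3 - <<'E'
from h import *
b=eyes.camera('top');a=eyes.camera('scene')
save('c.png',np.hstack([cv2.resize(b[200:340,310:460],None,fx=2.6,fy=3),cv2.resize(a[60:260,100:260],None,fx=2.5,fy=2.1)]))
save('cs.png',a);save('ct.png',b)
E
```

```text
8.55 [-0.613  0.051  1.778  0.     1.314 -0.278] [ 0.4854 -0.1947  0.1994] [ 0.4  1.  -1.6] [-0.04  0.01  0.03] 0.0536
[[0.329, 0.944, -0.001], [0.944, -0.329, 0.001], [0.001, -0.001, -1.0]]
tool delta mm [-1.7  1.7 49.4]
```

View pics/c.png

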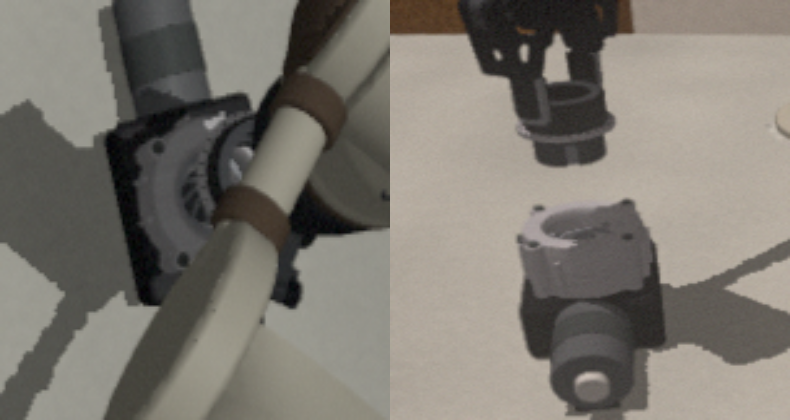

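Six pictures viewed. The carrier hangs upright over the throat. In the scene view one keyway shows at about crop (572, 155), facing the camera at an azimuth of about 19°. The earlier top view suggested pins near 27° modulo 120, so only a small counter-clockwise turn should be needed.

>>> move_arm(
  deltas=[
    [-1.7,1.7,10,0,0,0],
    [0,0,18,0,0,0],
    [0,0,18,0,0,0],
    [0,0,9,0,0,0],
    [0,0,3,0,0,0],
    [0,0,0,0,0,0],
    [0,0,0,0,0,0],
  ],
)

```text
t: 9.52
ee_pos: [0.4871, -0.1984, 0.1427]
tcp_rot: [0.001, 0.815, 0.579, 0.0]
contact_force: [0.4, 0.2, -3.3]
width: 0.0534
```

```bash
python3 st.py .4864 -.1968 .125
python3 - <<'E'
from h import *
a=eyes.camera('scene');save('ds.png',a)
v=cv2.resize(a[115:235,125:245],None,fx=5,fy=5,interpolation=cv2.INTER_CUBIC)
cv2.imwrite('pics/d.png',v[...,::-1])
E
```

```text
9.525 [-0.617  0.118  1.825 -0.     1.198 -0.281] [ 0.4871 -0.1984  0.1427] [ 0.4  0.2 -3.3] [-0.02  0.01  0.02] 0.0534
[[0.33, 0.944, 0.001], [0.944, -0.33, -0.001], [-0.0, 0.001, -1.0]]
tool delta mm [ 1.3 -1.2 17.7]
```

View pics/d.png

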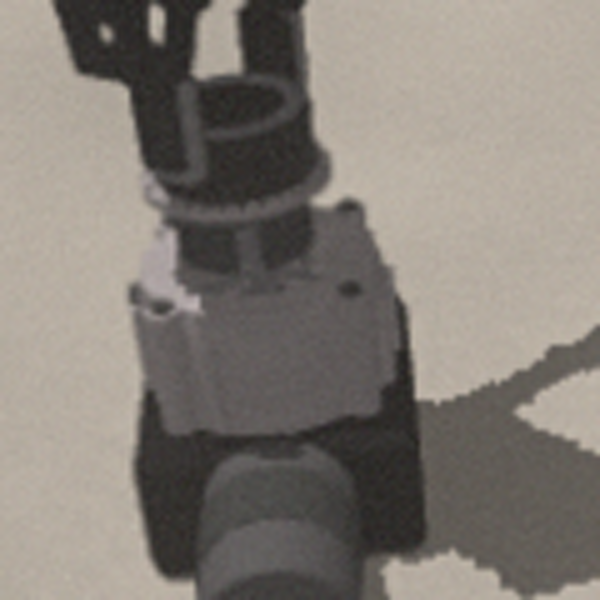

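Seven pictures viewed. The skirt sits centred just above the mouth, with the keyway near crop (252, 245), about 22° azimuth. Now I'll ease it down.

>>> move_arm(
  deltas=[
    [1.3,-1.2,0,0,0,0],
    [0,0,2,0,0,0],
    [0,0,2,0,0,0],
    [0,0,2,0,0,0],
    [0,0,2,0,0,0],
    [0,0,2,0,0,0],
    [0,0,2,0,0,0],
    [0,0,0,0,0,0],
  ],
)

```text
t: 10.58
ee_pos: [0.4859, -0.1963, 0.1297]
tcp_rot: [-0.0, 0.815, 0.579, -0.0]
contact_force: [0.2, 0.2, -3.5]
width: 0.0538
```

>>> move_arm(
  deltas=[
    [0,0,1,0,0,0],
    [0,0,1,0,0,0],
    [0,0,1,0,0,0],
    [0,0,1,0,0,0],
    [0,0,0,0,0,0],
  ],
)

```text
t: 11.2
ee_pos: [0.4859, -0.1963, 0.1257]
tcp_rot: [-0.0, 0.815, 0.579, -0.0]
contact_force: [-0.9, -0.5, -3.0]
width: 0.0537
```

```bash
python3 st.py .4864 -.1968 .125
```

```text
11.2 [-0.615  0.136  1.841 -0.     1.165 -0.279] [ 0.4859 -0.1963  0.1257] [-0.9 -0.5 -3. ] [0.03 0.13 0.03] 0.0537
[[0.33, 0.944, -0.0], [0.944, -0.33, 0.0], [0.0, -0.0, -1.0]]
tool delta mm [-0.2  0.7  0.7]
```

Well centred, with only the carrier's weight showing. Continuing down to the pins.

>>> move_arm(
  deltas=[
    [0,0,0.7,0,0,0],
    [0,0,0.7,0,0,0],
    [0,0,0.7,0,0,0],
    [0,0,0,0,0,0],
  ],
)

```text
t: 11.7
ee_pos: [0.4859, -0.1967, 0.1249]
tcp_rot: [0.0, 0.815, 0.579, -0.0]
contact_force: [-5.1, 0.8, 6.2]
width: 0.0534
```

Standing on the pins with about 9 N. Turning counter-clockwise in small steps.

>>> move_arm(
  deltas=[
    [0,0,0,0,0,-2],
    [0,0,0,0,0,-2],
    [0,0,0,0,0,-2],
    [0,0,0,0,0,0],
  ],
)

```text
t: 12.2
ee_pos: [0.4859, -0.1964, 0.1239]
tcp_rot: [-0.0, 0.784, 0.621, -0.0]
contact_force: [-2.5, 0.7, 2.6]
width: 0.0534
```

>>> move_arm(
  deltas=[
    [0,0,0,0,0,-2],
    [0,0,0,0,0,-2],
    [0,0,0,0,0,-2],
    [0,0,0,0,0,0],
  ],
)

```text
t: 12.7
ee_pos: [0.4861, -0.1963, 0.1235]
tcp_rot: [-0.0, 0.75, 0.661, 0.0]
contact_force: [-0.9, 0.3, -2.8]
width: 0.0536
```

```bash
python3 st.py .4864 -.1968 .125
```

```text
12.7 [-0.615  0.139  1.843  0.     1.16  -0.489] [ 0.4861 -0.1963  0.1235] [-0.9  0.3 -2.8] [0.04 0.12 0.  ] 0.0536
[[0.126, 0.992, 0.0], [0.992, -0.126, 0.0], [0.0, 0.0, -1.0]]
tool delta mm [-0.5  0.4 -1.5]
```

The force fell back to the weight, so the keyways appear to be over the pins. Lowering to test.

>>> move_arm(
  deltas=[
    [0,0,1,0,0,0],
    [0,0,1,0,0,0],
    [0,0,1,0,0,0],
    [0,0,0,0,0,0],
  ],
)

```text
t: 13.2
ee_pos: [0.486, -0.1964, 0.1207]
tcp_rot: [0.0, 0.75, 0.661, 0.0]
contact_force: [-0.3, 0.6, -2.9]
width: 0.0538
```

>>> move_arm(
  deltas=[
    [0,0,1,0,0,0],
    [0,0,1,0,0,0],
    [0,0,1,0,0,0],
    [0,0,1,0,0,0],
    [0,0,1,0,0,0],
    [0,0,0,0,0,0],
  ],
)

```text
t: 13.95
ee_pos: [0.4861, -0.1965, 0.1163]
tcp_rot: [0.0, 0.75, 0.661, -0.0]
contact_force: [-3.6, 2.0, 4.2]
width: 0.0537
```

```bash
python3 st.py .4864 -.1968 .1105
```

```text
13.95 [-0.615  0.149  1.847 -0.     1.145 -0.489] [ 0.4861 -0.1965  0.1163] [-3.6  2.   4.2] [0.33 0.62 0.02] 0.0537
[[0.126, 0.992, 0.0], [0.992, -0.126, -0.0], [-0.0, 0.0, -1.0]]
tool delta mm [-0.3  0.4  5.8]
```

>>> move_arm(
  deltas=[
    [0,0,1,0,0,0],
    [0,0,1,0,0,0],
    [0,0,1,0,0,0],
    [0,0,1,0,0,0],
    [0,0,0,0,0,0],
  ],
)

```text
t: 14.58
ee_pos: [0.4861, -0.1965, 0.1124]
tcp_rot: [0.0, 0.75, 0.661, -0.0]
contact_force: [-3.3, 1.8, 6.8]
width: 0.0537
```

>>> move_arm(
  deltas=[
    [0,0,1,0,0,0],
    [0,0,1,0,0,0],
    [0,0,1,0,0,0],
    [0,0,0.5,0,0,0],
    [0,0,0,0,0,0],
  ],
)

```text
t: 15.2
ee_pos: [0.4861, -0.1965, 0.1104]
tcp_rot: [-0.0, 0.75, 0.661, -0.0]
contact_force: [-8.6, 4.7, 18.9]
width: 0.0536
```

```bash
python3 st.py .4864 -.1968 .1105
```

```text
15.2 [-0.615  0.158  1.851 -0.     1.133 -0.488] [ 0.4861 -0.1965  0.1104] [-8.6  4.7 18.9] [ 0.88  1.58 -0.06] 0.0536
[[0.126, 0.992, -0.0], [0.992, -0.126, -0.0], [-0.0, -0.0, -1.0]]
tool delta mm [-0.2  0.3 -0.1]
```

The flange meets the rim at the expected height (0.1104 m). Relieving the side load a little, then pressing slightly more.

>>> move_arm(
  deltas=[
    [0.2,-0.5,0,0,0,0],
    [0,0,0.7,0,0,0],
    [0,0,0,0,0,0],
    [0,0,0,0,0,0],
    [0,0,0,0,0,0],
  ],
)

```text
t: 15.82
ee_pos: [0.4861, -0.1965, 0.1104]
tcp_rot: [0.001, 0.75, 0.661, -0.0]
contact_force: [-8.7, 5.3, 20.6]
width: 0.0535
```

```bash
python3 st.py .4864 -.1968 .1105
python3 - <<'E'
from h import *
a=eyes.camera('scene')
save('e.png',cv2.resize(a[105:225,115:255],None,fx=5,fy=5,interpolation=cv2.INTER_CUBIC))
E
```

```text
15.825 [-0.615  0.157  1.852 -0.     1.132 -0.489] [ 0.4861 -0.1965  0.1104] [-8.7  5.3 20.6] [ 0.86  1.68 -0.01] 0.0535
[[0.126, 0.992, 0.001], [0.992, -0.126, -0.001], [-0.001, 0.001, -1.0]]
tool delta mm [-0.2  0.3 -0.1]
```

View pics/e.png

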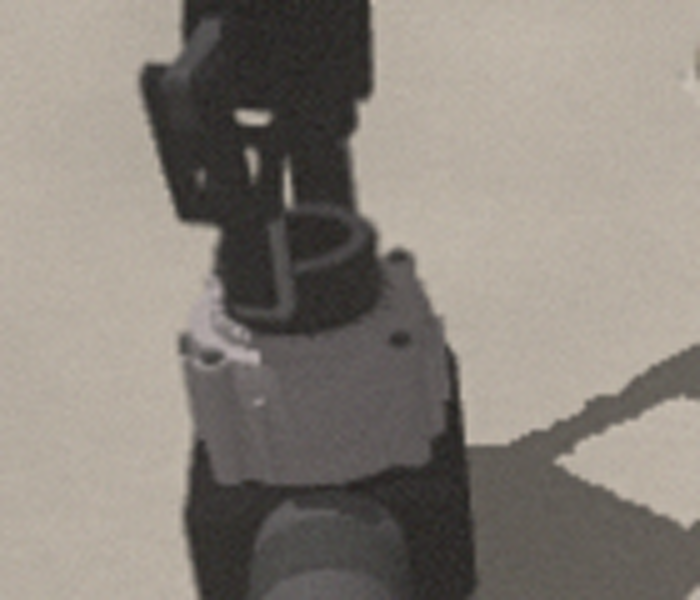

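Eight pictures viewed. The flange now lies on the rim all round, with no gap and no skirt showing. A short settle comes before handing in.

>>> move_arm(
  deltas=[
    [0,0,0.3,0,0,0],
    [0,0,0,0,0,0],
    [0,0,0,0,0,0],
    [0,0,0,0,0,0],
  ],
)

```text
t: 16.38
ee_pos: [0.4861, -0.1965, 0.1104]
tcp_rot: [0.001, 0.75, 0.661, -0.0]
contact_force: [-10.0, 6.2, 22.1]
width: 0.0538
```

```bash
python3 st.py .4864 -.1968 .1105; python3 -c "
from plant import ticket; print(ticket.sign_off())"; python3 st.py
```

```text
16.375 [-0.615  0.157  1.852 -0.     1.132 -0.489] [ 0.4861 -0.1965  0.1104] [-10.    6.2  22.1] [1.01 1.78 0.  ] 0.0538
[[0.126, 0.992, 0.001], [0.992, -0.126, -0.001], [-0.001, 0.001, -1.0]]
tool delta mm [-0.3  0.3 -0.1]
the job is handed in; nothing more can be done
None
the job is handed in; nothing more can be done
```

The carrier is in the throat, pressed home against the springs, and the gripper is still holding it down for the lock screw. I handed the job in at about 16.4 s of the 58 s allowed; no verdict was reported.

I gripped the collar, then opened and gripped again 90° round to centre it. I set it on the pins with about 9 N. After about 12° of counter-clockwise turning, the keyways dropped over the pins. I then pressed in 1 mm steps or less.

**Last checks:**
- **Height:** the tool is at 0.1104 m; I expected 0.1105 m with the flange flush. It went no lower under further downward commands, so the flange is resting on the rim. The last picture shows no gap.
- **Centring:** the tool is about 0.4 mm from the measured throat axis. The two cameras put that axis about 2 mm apart; I relied mainly on the top view.
- **Force:** the wrist reads 22 N upward, more than the springs' 12 N. The largest wrist reading at any check was about 25 N.
- **Other objects:** the tool was never moved near the screwdriver, fitting or basket while low, but I took no final picture of them.

**Not resolved:** a sideways load of about 12 N remained at the end. A 0.5 mm correction did not reduce it. The tool stayed upright throughout.

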